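# Take the last shipping nut off the microscope stage

### The arm

A 7-joint arm with a two-finger parallel gripper is mounted at the origin on the work surface. World frame = base frame: x ahead of the robot, y to its left, z up, the work surface at z = 0. Lengths are in m, angles in rad, forces in N, time in s.
With the tool pointing down it reaches from about 0.35 to 0.9 m from the base axis. Payload 19.9 kg.
Tool frame: the origin (TCP) lies midway between the tips of the shut fingers; the grasp point (between the pads) lies 19 mm behind it; z points along the fingers, y is the direction in which the jaws open and shut (so a half turn about z gives the same grasp; the last joint's range is limited). The gripper opens to 94 mm and grips with 3 to 60 N. Pads are 16 mm wide; open, the fingers measure 119 mm over their backs; the gripper's body (75 mm by 177 mm) begins 78 mm behind the grasp point.
Start: joints at [1.226, 0.417, -0.01, 1.614, 0.005, 1.111, -0.053], TCP at [0.186, -0.597, 0.205] pointing down, gripper open.
Joint ranges: [-2.81, 2.81], [-0.39, 2.02], [-1.27, 1.25], [0.06, 2.57], [-1.19, 4.33], [0.19, 2], [-2.82, 2.82]. Speed limits (rad/s): [1.89, 1.89, 2.39, 2.39, 3.01, 3.01, 3.01].

### API

Orientations are given as a rotation vector (axis times angle).
In Python, from cell import ctrl gives the robot as it stands. The module is installed in compiled form; this text tells all that it offers. Calls block until the motion is done:
- ctrl.goto(position, orientation): joint-space move of the TCP to a pose.
- ctrl.line_to(position, max_speed=0.15, attitude=None): straight line of the TCP; attitude=None keeps the orientation; max_speed is the mean speed in m/s.
- ctrl.move_joints(angles): joint-space move.
- ctrl.command_gripper(opening): finger opening in m; the grip force is fixed at half the most; returns when the fingers have stopped.
- ctrl.wait(seconds).
- ctrl.inverse_kinematics(position, orientation): joint angles nearest the present ones, or None.
- ctrl.read_state(): the state.
- ctrl.camera(name): name is "scene" or "side" or "wrist"; returns the picture (400x640x3 uint8, red, green, blue); there is no depth.
- ctrl.calibration(name): a dict with "fov_y" (degrees; the focal length in pixels is half the picture's height over the tangent of half this angle, whatever the lens; pixels are square), "cx", "cy" (the principal point, pixels), "rvec" (rotation vector, rad) and "tvec" (3), from world to camera coordinates, as OpenCV has them; the wrist camera has in their place "T_tool_cam" (4x4, takes a point from camera to tool coordinates, whose origin is the TCP and whose axes are the flange's). Camera axes: x right, y down, z forward; pixel columns grow to the right and rows downward; lengths in m; the calibration is good to about 2 mm. A picture is of the moment at which its call begins: read the wrist's pose just before it. calibration takes no time and is no camera call.
A pose or a line that the arm cannot do raises ctrl.Unreachable and nothing moves.
- ctrl.job_done(): hands the job in, once; it reports no verdict.
The state is a dict: "time": time; "joints": joint angles; "joint_velocities": joint speeds; "effort": joint torques, N m; "eef_pos": TCP position; "ee_rot": TCP orientation; "force": force on the tool from outside, world axes, zero at the start; "ft_torque": the same for the moment, N m; "grip_width": finger opening in m.
Only numpy, scipy, OpenCV 4.12 (cv2) and the standard library are available. Lean on these libraries where they do the work, as an engineer would, in place of code of your own. Each camera call takes 0.05 s, during which the arm holds its last target.

### The job

The stage's shipping strap is still held by one slackened knurled nut: unscrew it anticlockwise, without forcing it, until it comes off the top of the stud, lift it clear, and stand it, knurled end up, in the one empty compartment of the parts tray so that the two-by-two set is complete. Leave the other nuts and everything else on the bench where they are.

Things in the scene. Friction and masses are not known exactly. Their poses are not given: they have to be found in the camera images.
- nut_centre (a point): Knurled brass nut, an open ring, 34 mm tall, 110 to 225 g: knurled grip 42 mm across on its upper 24 mm, plain collar 34 mm across on its lower 10 mm, bore 28 mm right through. The point is on its axis half-way up (17 mm above its underside); +z is its axis, knurled end up. At the start it stands loose on the strap, around the stud; two small lugs in its bore run in the stud's thread.
- stud_seat (a point): Foot of the upright fixed steel stud that carries the nut: on its axis, on the aluminium strap's top face, 52 mm above the bench, where the nut's underside stands at the start; z up. The strap, 36 mm wide, lies along this frame's y across a black stage unit, 150 by 210 mm, 42 mm tall. A like but bare stud stands 124 mm away along -y of this frame.
- stud_top (a point): Top end of that stud, on its axis, 39 mm above the strap; 26 mm across the thread. Right-hand, coarse, two starts, 18 mm rise a turn, plain at the foot. Turned anticlockwise with a light upward pull the nut climbs; turned without the pull it may only spin at the foot. Let go part-way it stays on the thread, perhaps settling 3 mm.
- nut_top (a point): Middle of the nut's top face, 17 mm above its centre. The nut needs about 0.25 to 0.75 turn in all, differing each time and not to be seen from outside, so feel for it: while engaged, a pull of a few newtons lifts it at most about 10 mm before it stops hard; once free it just lifts off.
- tray_floor (a point): White parts tray fixed to the bench, 150 by 150 mm, with two by two compartments, each 67 to 69 mm square; the point is the tray's middle, at the height of the compartment floors (4 mm above the bench). Walls and dividers rise 4 to 5 mm above the floor. Compartment centres lie at plus or minus 36 mm along this frame's x and y.
- spot_centre (a point): Centre of the one empty compartment, on its floor (4 mm above the bench). It may be any of the four; axes parallel to the tray's.
- nut_b_centre (a point): one of the three knurled brass nuts already in the tray, the same size and shape as the one on the stud, standing one to a compartment; centre, half-way up. Do not disturb
- nut_c_centre (a point): one of the three knurled brass nuts already in the tray, the same size and shape as the one on the stud, standing one to a compartment; centre, half-way up. Do not disturb
- nut_d_centre (a point): one of the three knurled brass nuts already in the tray, the same size and shape as the one on the stud, standing one to a compartment; centre, half-way up. Do not disturb
- oil_bottle: bystander: small amber bottle, 28 mm across, 66 mm tall; origin under its base
- dish: bystander: clear closed dish, 55 mm across, 13 mm tall; origin under its base
- lens_case: bystander: white round lens case, 47 mm across, 64 mm tall; origin under its base
- slide_box: bystander: grey slide box 85 by 60 by 32 mm; origin under its base
- driver: bystander: screwdriver 190 mm long lying on the bench; origin under the tool, near its middle
- mouse: bystander: white round pointing device, 64 mm across, 33 mm tall; origin under its base
Mind the look-alikes: they are no part of the job. Leave any blue or red look-alike of the part that bears nut_centre alone.

How it is judged:
On the way, in this order (a step that is already met when the one before it is completed fails the run):
1. the nut has climbed the thread, still around the stud (horizontal distance between nut_centre and stud_seat below 0.012 m and z of nut_centre in the frame of stud_seat above 0.03 m), for 0.05 s.
2. the nut is lifted clear of the top of the stud (z of nut_centre in the frame of stud_seat above 0.059 m), for 0.1 s.
At the end, for the whole second after the job is handed in: The nut stands upright (knurled end up, within 0.1 rad) on the floor of the empty compartment, its axis within 22 mm of that compartment's centre, at rest and let go; the other three nuts and the other things are where they were (horizontal distance between nut_centre and spot_centre below 0.022 m and z of nut_centre in the frame of spot_centre below 0.0205 m and angle between nut_centre's own z axis and vertical below 0.1 rad and linear speed of nut below 0.02 m/s); the robot touches nothing.
It fails at once if the nut is forced against the stud or the strap with more than 80 N (contact force between nut and stage above 80 N).
It fails at once if another nut in the tray moved more than 20 mm or tipped over (distance of any of nut_b_centre, nut_c_centre, nut_d_centre from where it was at the start of the episode above 0.02 m or angle between any of nut_b_centre, nut_c_centre, nut_d_centre's own z axis and vertical above 0.4 rad).
It fails at once if something else on the bench moved more than 30 mm or, if it stands upright, tipped over (distance of any of oil_bottle, dish, lens_case, slide_box, driver, mouse from where it was at the start of the episode above 0.03 m or angle between any of oil_bottle, lens_case's own z axis and vertical above 0.5 rad).
It also fails if it takes over 72 s, if anything falls off the work surface, if the arm or the gripper's body presses on something with over 40 N, if the wrist force passes 120 N, or if a joint passes its speed limit or range.

## Working session

There is one attempt and no reset: what is moved stays moved. The work goes in short steps, each a Python script; the robot and the scene stay as the last script left them, time stands still between calls to the robot, and variables do not carry over. Pictures are saved under pics/ and viewed, and the job is handed in when it is done.

```bash
mkdir -p pics; python3 - <<'E'
from cell import ctrl
import cv2,numpy as np
np.set_printoptions(precision=4,suppress=True)
s=ctrl.read_state()
for k in s: print(k,s[k])
for n in ["scene","side","wrist"]:
    im=ctrl.camera(n); cv2.imwrite(f"pics/{n}0.png",im[:,:,::-1]); print(n,ctrl.calibration(n))
E
```

```text
time 0.0
joints [ 1.2265  0.418  -0.0103  1.6142  0.0047  1.1107 -0.053 ]
joint_velocities [-0.0003  0.0004 -0.0018 -0.0001  0.0006 -0.0003  0.0003]
effort [ -0.0001 -85.1245   0.6384 -42.5986  -0.0489   0.0186   0.0002]
eef_pos [ 0.1862 -0.5962  0.2048]
ee_rot [-3.1045 -0.4737  0.0004]
force [ 0.1272 -0.5497  0.9003]
ft_torque [-0.0267  0.0277 -0.0113]
grip_width 0.09391376682367689
scene {'fov_y': 44.79147571486083, 'cx': 319.2468730069124, 'cy': 197.5426332789878, 'rvec': array([ 1.2361,  2.5216, -0.7001]), 'tvec': array([ 0.3816, -0.3111,  1.701 ])}
side {'fov_y': 56.55031107029774, 'cx': 325.7413432630905, 'cy': 199.89473113166972, 'rvec': array([ 0.83  , -2.3545,  1.3212]), 'tvec': array([0.4373, 0.286 , 0.8438])}
wrist {'fov_y': 71.36602753694801, 'cx': 324.11777737108895, 'cy': 199.38689095802442, 'T_tool_cam': array([[-0.0002, -0.9627, -0.2704,  0.0793],
       [ 1.    , -0.0004,  0.0006,  0.0008],
       [-0.0007, -0.2704,  0.9627, -0.1802],
       [ 0.    ,  0.    ,  0.    ,  1.    ]])}
```

View pics/scene0.png

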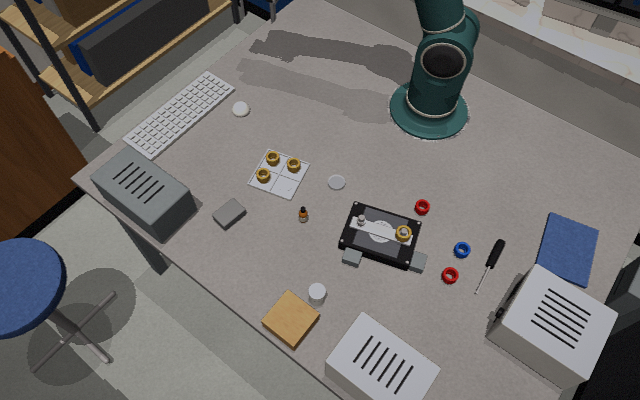

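View pics/side0.png

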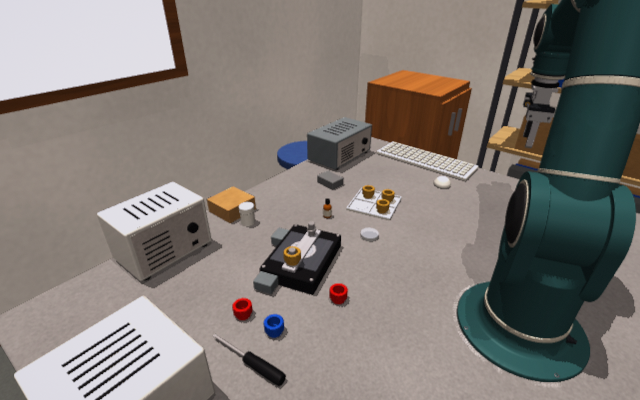

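View pics/wrist0.png

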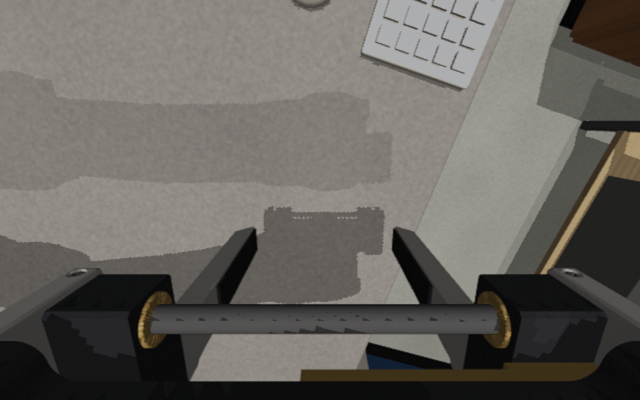

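The nut on the stud is at scene (404,233). The tray is at (278,174), with its empty compartment near (284,187). The red and blue rings at (423,206), (450,275) and (462,250) are look-alikes lying on the bench.

```bash
cat > h.py <<'E'
import cv2,numpy as np
from cell import ctrl
from scipy.spatial.transform import Rotation as R
np.set_printoptions(precision=4,suppress=True)
def f_of(c): return 200/np.tan(np.radians(c['fov_y']/2))
def pose_cam(n,st=None):
    c=ctrl.calibration(n)
    if n=='wrist':
        T=np.eye(4);T[:3,:3]=R.from_rotvec(st['ee_rot']).as_matrix();T[:3,3]=st['eef_pos']
        T=T@c['T_tool_cam'];return c,T[:3,:3],T[:3,3]
    Rm=R.from_rotvec(c['rvec']).as_matrix();return c,Rm.T,-Rm.T@c['tvec']
def ray(n,uv,st=None):
    c,Rm,o=pose_cam(n,st);f=f_of(c)
    d=Rm@np.array([(uv[0]-c['cx'])/f,(uv[1]-c['cy'])/f,1]);return o,d/np.linalg.norm(d)
def onz(n,uv,z,st=None):
    o,d=ray(n,uv,st);return o+d*(z-o[2])/d[2]
def proj(n,p,st=None):
    c,Rm,o=pose_cam(n,st);q=Rm.T@(np.asarray(p)-o);f=f_of(c);return np.array([c['cx']+f*q[0]/q[2],c['cy']+f*q[1]/q[2]])
def down(yaw): # tool x axis at yaw in world, z down
    x=np.array([np.cos(yaw),np.sin(yaw),0]);z=np.array([0,0,-1.]);y=np.cross(z,x)
    return R.from_matrix(np.c_[x,y,z]).as_rotvec()
E
python3 - <<'E'
from h import *
for uv,z in [((404,230),.086),((361,217),.09),((278,174),.004),((284,187),.004),((293,161),.038),((272,156),.038),((263,173),.038),((423,205),.034),((462,249),.034),((337,182),.013),((304,214),0),((317,290),.06)]: print(uv,onz('scene',uv,z))
x=R.from_rotvec(ctrl.read_state()['ee_rot']).as_matrix()[:,0];print('toolx',x)
a=cv2.imread('pics/scene0.png')
cv2.imwrite('pics/c1.png',np.hstack([cv2.resize(a[190:280,330:430],None,fx=4,fy=4,interpolation=cv2.INTER_CUBIC),cv2.resize(a[140:230,235:335],None,fx=4,fy=4,interpolation=cv2.INTER_CUBIC)]))
E
```

```text
(404, 230) [0.5037 0.2038 0.086 ]
(361, 217) [0.5456 0.0862 0.09  ]
(278, 174) [ 0.5365 -0.2345  0.004 ]
(284, 187) [ 0.5625 -0.1879  0.004 ]
(293, 161) [ 0.4858 -0.2126  0.038 ]
(272, 156) [ 0.5117 -0.2774  0.038 ]
(263, 173) [ 0.5785 -0.257   0.038 ]
(423, 205) [0.3689 0.1954 0.034 ]
(462, 249) [0.4256 0.3592 0.034 ]
(337, 182) [ 0.4501 -0.0649  0.013 ]
(304, 214) [ 0.5982 -0.0795  0.    ]
(317, 290) [0.7836 0.1137 0.06  ]
toolx [ 0.9545  0.2982 -0.0001]
```

View pics/c1.png

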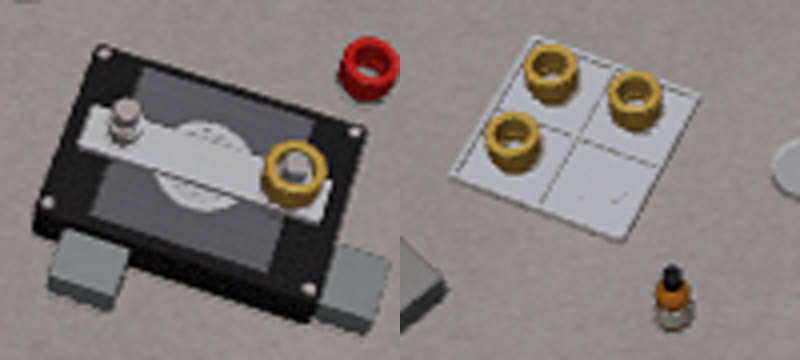

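```bash
python3 - <<'E'
from h import *
print(ctrl.read_state()['time'])
for d in range(-180,181,30):
    q=ctrl.inverse_kinematics([.504,.204,.19],down(np.radians(d)));print(d,q)
E
```

```text
0.15
-180 [ 0.3886  0.4952 -1.0765  1.8085  0.4808  1.1304  0.7194]
-150 [ 0.392   0.498  -1.0821  1.8085  0.4846  1.1321  1.2398]
-120 [ 0.392   0.498  -1.0821  1.8085  0.4846  1.1321  1.7634]
-90 [ 0.392   0.498  -1.0821  1.8085  0.4846  1.1321  2.287 ]
-60 [-1.2696  0.4857  1.0874  1.8588 -0.4839  1.0936 -2.6157]
-30 [-1.0208  0.3521  0.7164  1.8527 -0.2666  1.0345 -2.2913]
0 [ 0.2864  0.4278 -0.9178  1.8111  0.3805  1.0912 -2.3386]
30 [ 0.3442  0.4621 -1.0049  1.8096  0.4335  1.1107 -1.8593]
60 [ 0.3527  0.4679 -1.0181  1.8094  0.4419  1.1141 -1.3427]
90 [ 0.3713  0.4814 -1.048   1.809   0.4615  1.1221 -0.8354]
120 [ 0.3791  0.4875 -1.0607  1.8088  0.47    1.1257 -0.3189]
150 [ 0.3844  0.4918 -1.0695  1.8086  0.476   1.1283  0.1997]
180 [ 0.3886  0.4952 -1.0765  1.8085  0.4808  1.1304  0.7194]
```

```bash
python3 - <<'E'
from h import *
q=np.array(ctrl.read_state()['joints']);q[0]=2.6;q[6]=-2.4
ctrl.move_joints(q);s=ctrl.read_state();print(s['time'],s['eef_pos'],s['joints'])
T=R.from_rotvec(s['ee_rot']).as_matrix();print('toolx yaw',np.degrees(np.arctan2(T[1,0],T[0,0])))
for d in range(-180,181,20):
    q=ctrl.inverse_kinematics([.504,.204,.19],down(np.radians(d)));print(d,q)
E
```

```text
2.9417 [-0.5478 -0.3003  0.205 ] [ 2.5991  0.4179 -0.0108  1.614   0.0047  1.1107 -2.3996]
toolx yaw 164.27712230161742
-180 [ 0.392   0.498  -1.0821  1.8085  0.4846  1.1321  0.7162]
-160 [ 0.392   0.498  -1.0821  1.8085  0.4846  1.1321  1.0652]
-140 [ 0.392   0.498  -1.0821  1.8085  0.4846  1.1321  1.4143]
-120 [ 0.392   0.498  -1.0821  1.8085  0.4846  1.1321  1.7634]
-100 [ 0.392   0.498  -1.0821  1.8085  0.4846  1.1321  2.1124]
-80 [ 0.392   0.498  -1.0821  1.8085  0.4846  1.1321  2.4615]
-60 [-1.0208  0.3521  0.7164  1.8527 -0.2666  1.0345 -2.8149]
-40 [-0.1334  0.3104 -0.3707  1.8238  0.1294  1.031  -2.8236]
-20 [ 0.392   0.498  -1.0821  1.8085  0.4846  1.1321 -2.7745]
0 [ 0.392   0.498  -1.0821  1.8085  0.4846  1.1321 -2.4254]
20 [ 0.392   0.498  -1.0821  1.8085  0.4846  1.1321 -2.0764]
40 [ 0.392   0.498  -1.0821  1.8085  0.4846  1.1321 -1.7273]
60 [ 0.392   0.498  -1.0821  1.8085  0.4846  1.1321 -1.3782]
80 [ 0.392   0.498  -1.0821  1.8085  0.4846  1.1321 -1.0292]
100 [ 0.392   0.498  -1.0821  1.8085  0.4846  1.1321 -0.6801]
120 [ 0.392   0.498  -1.0821  1.8085  0.4846  1.1321 -0.331 ]
140 [ 0.392   0.498  -1.0821  1.8085  0.4846  1.1321  0.018 ]
160 [ 0.392   0.498  -1.0821  1.8085  0.4846  1.1321  0.3671]
180 [ 0.392   0.498  -1.0821  1.8085  0.4846  1.1321  0.7162]
```

```bash
python3 - <<'E'
from h import *
q=np.array(ctrl.read_state()['joints']);q[0]=-.42;q[6]=-2.5
ctrl.move_joints(q)
ctrl.goto([.504,.204,.20],down(-.5))
ctrl.wait(.1)
s=ctrl.read_state();print(s['time'],s['eef_pos'],s['joints'],s['force'],s['ft_torque'])
im=ctrl.camera('wrist');cv2.imwrite('pics/w1.png',im[:,:,::-1]);np.save('w1.npy',np.r_[s['eef_pos'],s['ee_rot']])
print(proj('wrist',[.5037,.2038,.086],s))
E
```

```text
7.7667 [0.5048 0.2041 0.2003] [-0.4258  0.2789 -0.0178  1.8218  0.0057  1.0401 -2.517 ] [-0.5447  0.4132 -0.2137] [ 0.0493 -0.0114 -0.0082]
[324.5856 197.6127]
```

View pics/w1.png

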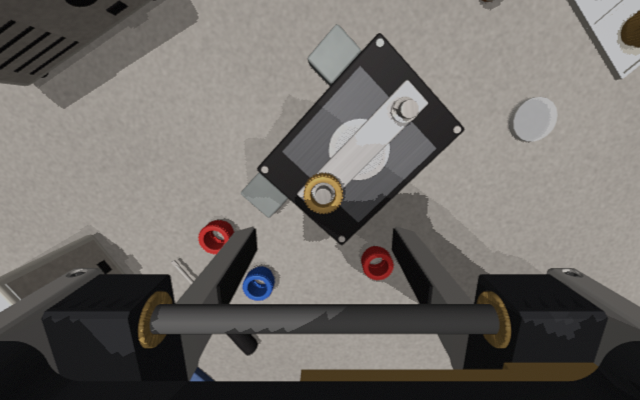

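```bash
python3 - <<'E'
from h import *
a=cv2.imread('pics/w1.png');v=np.load('w1.npy');st=dict(eef_pos=v[:3],ee_rot=v[3:])
h=cv2.cvtColor(a,cv2.COLOR_BGR2HSV)
m=cv2.inRange(h,(12,90,50),(32,255,255));m[:, :250]=0;m[:,400:]=0;m[:150]=0;m[240:]=0
ys,xs=np.nonzero(m);print(xs.min(),xs.max(),ys.min(),ys.max())
cn=max(cv2.findContours(m,cv2.RETR_EXTERNAL,cv2.CHAIN_APPROX_NONE)[0],key=cv2.contourArea)
print(cv2.fitEllipse(cn))
# expected silhouette for candidate: project top & grip-bottom circles at the estimate
t=np.linspace(0,2*np.pi,72)
P=[]
for z in (.086,.062):
    P+= [proj('wrist',[.5037+.021*np.cos(k),.2038+.021*np.sin(k),z],st) for k in t]
P=np.array(P);print(P.min(0),P.max(0))
cv2.imwrite('pics/c2.png',cv2.resize(a[150:240,270:380],None,fx=7,fy=6,interpolation=cv2.INTER_CUBIC))
s=cv2.imread('pics/scene0.png')
h=cv2.cvtColor(s,cv2.COLOR_BGR2HSV);m=cv2.inRange(h,(12,90,50),(32,255,255))
cs=[c for c in cv2.findContours(m,cv2.RETR_EXTERNAL,cv2.CHAIN_APPROX_NONE)[0] if 60<cv2.contourArea(c)<600]
for c in cs: print('scene',cv2.boundingRect(c),cv2.contourArea(c))
P=np.array([proj('scene',[.5037+.021*np.cos(k),.2038+.021*np.sin(k),z]) for k in t for z in (.086,.062)]);print(P.min(0),P.max(0))
E
```

```text
304 342 173 213
((322.7588806152344, 193.2571563720703), (38.461082458496094, 40.30717468261719), 165.58387756347656)
[305.4261 174.6808] [343.7453 215.7558]
scene (395, 225, 17, 17) 200.5
scene (256, 168, 14, 15) 149.5
scene (287, 158, 13, 15) 142.0
scene (266, 151, 13, 15) 142.5
scene (38, 64, 40, 42) 436.0
scene (0, 3, 42, 44) 548.5
[395.2329 223.3682] [411.5571 240.5952]
```

View pics/c2.png

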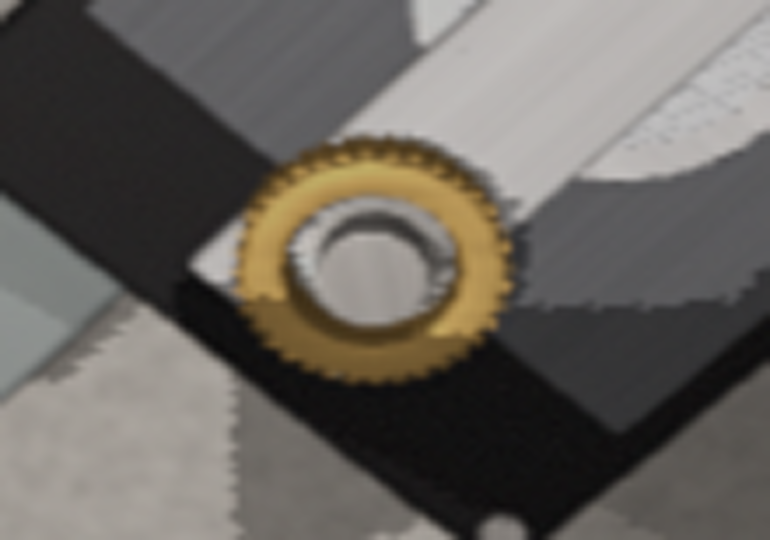

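The crop confirms it: a brass ring around a steel stud. I'll refine its position from the wrist view, using the residual between the predicted and seen silhouettes, and check against the scene view.

```bash
python3 - <<'E'
from h import *
v=np.load('w1.npy');st=dict(eef_pos=v[:3],ee_rot=v[3:])
p0=np.array([.5037,.2038,.086]);u=proj('wrist',p0,st)
print('wrist',onz('wrist',u+np.array([323.25-324.6,193.25-195.2]),.086,st)) 
u=proj('scene',p0);print('scene',onz('scene',u+[0.1,1.5],.086))
a=cv2.imread('pics/w1.png')
# tray corners from scene: white mask
s=cv2.imread('pics/scene0.png');g=cv2.cvtColor(s,cv2.COLOR_BGR2HSV)
m=cv2.inRange(g,(0,0,165),(180,40,255));m[:,:235]=0;m[:,325:]=0;m[:135]=0;m[210:]=0
m=cv2.morphologyEx(m,cv2.MORPH_CLOSE,np.ones((7,7)))
c=max(cv2.findContours(m,cv2.RETR_EXTERNAL,cv2.CHAIN_APPROX_NONE)[0],key=cv2.contourArea)
hull=cv2.convexHull(c);ap=cv2.approxPolyDP(hull,6,True)[:,0];print(ap)
W=np.array([onz('scene',p,.008) for p in ap]);print(W);print(W.mean(0))
for p in ((293,161),(272,156),(263,173)):pass
for bb in ((256,168,14,15),(287,158,13,15),(266,151,13,15)):
    cu=np.array([bb[0]+bb[2]/2-.5,bb[1]+bb[3]/2-.5]);print('nut',onz('scene',cu,.026))
E
```

```text
wrist [0.5063 0.204  0.086 ]
scene [0.5075 0.2066 0.086 ]
[[268 149]
 [309 163]
 [290 198]
 [247 183]]
[[ 0.4829 -0.3222  0.008 ]
 [ 0.4442 -0.1814  0.008 ]
 [ 0.5839 -0.1458  0.008 ]
 [ 0.6243 -0.2871  0.008 ]]
[ 0.5338 -0.2341  0.008 ]
nut [ 0.5797 -0.2595  0.026 ]
nut [ 0.4914 -0.2085  0.026 ]
nut [ 0.5116 -0.2787  0.026 ]
```

```bash
python3 - <<'E'
from h import *
q0=ctrl.inverse_kinematics([.5065,.2045,.13],down(-.58));print(q0)
ctrl.goto([.5065,.2045,.13],down(-.58))
ctrl.wait(.1)
s=ctrl.read_state();print(s['time'],s['eef_pos'],s['joints'],s['force'])
im=ctrl.camera('wrist');cv2.imwrite('pics/w2.png',im[:,:,::-1])
a=im[:,:,::-1].copy();h=cv2.cvtColor(a,cv2.COLOR_BGR2HSV)
m=cv2.inRange(h,(12,90,50),(32,255,255));m[:, :250]=0;m[:,400:]=0;m[:180]=0;m[300:]=0
cn=max(cv2.findContours(m,cv2.RETR_EXTERNAL,cv2.CHAIN_APPROX_NONE)[0],key=cv2.contourArea)
print(cv2.boundingRect(cn))
t=np.linspace(0,2*np.pi,90)
P=np.array([proj('wrist',[.5065+.021*np.cos(k),.2045+.021*np.sin(k),z],s) for k in t for z in (.086,.062)]);print(P.min(0),P.max(0))
c0=np.array([.5065,.2045,.086]);u=proj('wrist',c0,s);b=cv2.boundingRect(cn)
d=np.array([b[0]+b[2]/2-.5,b[1]+b[3]/2-.5])-(P.min(0)+P.max(0))/2
print(d,onz('wrist',u+d,.086,s))
E
```

```text
[-0.4344  0.365  -0.0069  1.8823  0.0031  0.8943 -2.5936]
8.3 [0.5076 0.205  0.1318] [-0.4343  0.3635 -0.007   1.8796  0.0032  0.8964 -2.5925] [-0.7945 -0.0654  0.6639]
(300, 188, 51, 53)
[300.7013 188.2761] [349.5967 241.074 ]
[-0.149 -0.675] [0.5071 0.2043 0.086 ]
```

View pics/w2.png

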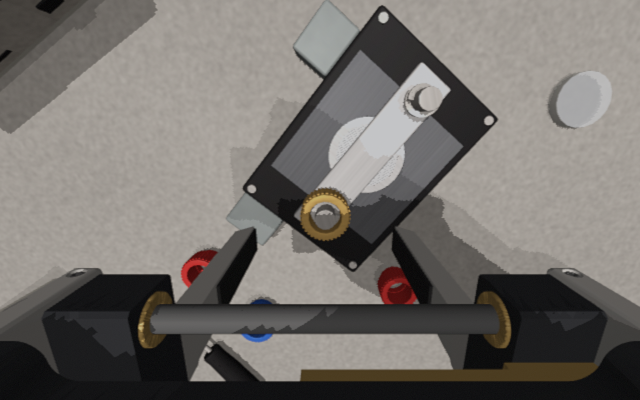

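The nut is at wrist (325,214), at (0.507, 0.2045), and the two views agree. Next I'll descend, grip it and feel.

```bash
python3 - <<'E'
from h import *
ctrl.line_to([.507,.2045,.058],max_speed=.06)
ctrl.wait(.2)
s=ctrl.read_state();print(s['time'],s['eef_pos'],s['force'],s['ft_torque'])
ctrl.command_gripper(.0)
ctrl.wait(.1)
s=ctrl.read_state();print(s['time'],s['eef_pos'],s['force'],s['ft_torque'],s['grip_width'])
Rt=R.from_rotvec(s['ee_rot']).as_matrix();print('tool-frame force',Rt.T@s['force'],'R',Rt)
E
```

```text
9.9 [0.5071 0.2045 0.0582] [ 0.2265 -0.6289  0.2934] [0.0435 0.0056 0.0007]
10.8583 [0.507  0.2045 0.058 ] [0.3924 0.4703 0.1114] [0.0385 0.0338 0.0514] 0.04178552533913858
tool-frame force [ 0.0706 -0.6084 -0.1114] R [[ 0.8365 -0.548   0.    ]
 [-0.548  -0.8365  0.    ]
 [-0.     -0.     -1.    ]]
```

Gripped (41.8 mm) with no side load. Next, lift gently until it stops.

```bash
cat >> h.py <<'E'
XY=np.array([.507,.2045])
def fz(n=4):
    a=[]
    for _ in range(n):
        s=ctrl.read_state();a.append(np.r_[s['force'],s['ft_torque'][2]]);ctrl.wait(.01)
    return np.mean(a,0),s
E
python3 - <<'E'
from h import *
z=.058
for i in range(16):
    z+=.001; ctrl.line_to([*XY,z],max_speed=.02); f,s=fz(3)
    print(round(z,4),s['eef_pos'][2],f)
    if f[2]<-5.5: break
print(s['time'],s['grip_width'])
E
```

```text
0.059 0.05895533813540646 [-0.5668 -0.3886 -2.2209 -0.0008]
0.06 0.06002948253871396 [ 0.3545 -0.4572 -2.3653  0.0005]
0.061 0.0610634345237098 [ 0.3383 -0.1409 -2.0552  0.0071]
0.062 0.0620506919944251 [ 0.2712  0.1732 -1.6187  0.0342]
0.063 0.06307241533082542 [ 0.1918  0.4653 -2.1286 -0.0233]
0.064 0.06405889569999738 [ 0.0796 -0.184  -1.9206 -0.022 ]
0.065 0.06505322848311947 [-0.0559 -0.2434 -1.9045  0.0275]
0.066 0.06604009736865786 [ 0.097  -0.5051 -1.8576  0.0106]
0.067 0.06675405413364044 [ 1.9327  0.1586 -8.4795  0.0096]
13.325 0.0417596867740528
```

```bash
cat > turn.py <<'E'
from h import *
import sys
n=int(sys.argv[1]); step=np.radians(float(sys.argv[2]))
s=ctrl.read_state()
T=R.from_rotvec(s['ee_rot']).as_matrix();yaw=np.arctan2(T[1,0],T[0,0]);z=s['eef_pos'][2]
for i in range(n):
    yaw+=step; z+=.018*step/(2*np.pi)
    ctrl.line_to([*XY,z],max_speed=.02,attitude=down(yaw)); f,s=fz(2)
    k=0
    while f[2]>-4.5 and k<8:
        z+=.0005;k+=1
        ctrl.line_to([*XY,z],max_speed=.02);f,s=fz(2)
    if f[2]<-9:
        z-=.0003; ctrl.line_to([*XY,z],max_speed=.02); f,s=fz(2); k=-1
    print('t%.2f j7 %.2f z %.4f (%.4f) k%d'%(s['time'],s['joints'][6],z,s['eef_pos'][2],k),f)
    if np.abs(f[:3]).max()>20 or abs(f[3])>1 or k==8: print('STOP');break
E
python3 turn.py 2 10
```

```text
t13.67 j7 -2.45 z 0.0672 (0.0672) k0 [-0.9198  0.327  -6.6597  0.0223]
t14.01 j7 -2.29 z 0.0677 (0.0676) k0 [-1.0658  0.2426 -6.5832  0.0317]
```

It climbs as it turns. I'll carry on.

```bash
python3 turn.py 10 15
```

```text
t14.43 j7 -2.07 z 0.0684 (0.0684) k0 [-1.0952 -1.3489 -6.4646  0.0135]
t14.86 j7 -1.84 z 0.0692 (0.0691) k0 [-0.2666  0.2515 -6.3167  0.0312]
t15.28 j7 -1.61 z 0.0699 (0.0699) k0 [-0.6159  0.4026 -6.2822  0.0203]
t15.71 j7 -1.38 z 0.0707 (0.0707) k0 [-0.6994 -0.0523 -4.9199  0.0191]
t16.13 j7 -1.15 z 0.0714 (0.0714) k0 [ 0.003   0.6595 -5.0407 -0.0079]
t16.82 j7 -0.92 z 0.0727 (0.0726) k1 [ 0.0307  0.6797 -6.3431  0.0275]
t19.38 j7 -0.68 z 0.0774 (0.0774) k8 [ 0.4855 -0.2799 -1.8218  0.0155]
STOP
```

Weight only now (−1.8 N) through 4 mm of lift, so it should be free. I'll lift slowly, watching the force.

```bash
python3 - <<'E'
from h import *
z=ctrl.read_state()['eef_pos'][2]
while z<.118:
    z+=.003; ctrl.line_to([*XY,z],max_speed=.025); f,s=fz(2)
    print('%.4f'%z,s['eef_pos'][2],f)
    if f[2]<-6: print('STOP');break
print(s['time'],s['grip_width'])
E
```

```text
0.0804 0.0806289832610157 [-0.0349  0.2659 -2.1544 -0.0264]
0.0834 0.08360608046128903 [ 0.7158  0.1331 -1.9091  0.0448]
0.0864 0.08659192371898641 [-0.0382  0.2756 -1.9816 -0.0138]
0.0894 0.08957222061871091 [-0.0253 -0.2118 -2.2534 -0.0149]
0.0924 0.09258996588751063 [ 0.2425 -0.0094 -1.8675  0.0238]
0.0954 0.0955667126006221 [ 0.3486 -0.3947 -2.0722 -0.0122]
0.0984 0.09857750065191523 [-0.328   0.087  -1.7612 -0.0512]
0.1014 0.10158552589175064 [ 0.2308  0.2057 -1.9684  0.0152]
0.1044 0.1046071935737557 [-0.3628 -0.4767 -1.6666 -0.0039]
0.1074 0.10759938651847634 [-0.1903  0.6187 -2.6882  0.0048]
0.1104 0.11058533438509462 [-0.0012  0.2062 -2.1279  0.0415]
0.1134 0.11358581106561846 [-0.1469 -0.0018 -1.7736  0.0114]
0.1164 0.11657082264159437 [-0.5473  0.6993 -1.5238  0.0107]
0.1194 0.11958346870841557 [-0.5515  0.1715 -2.3591  0.0276]
23.3583 0.04186882301466206
```

The nut is clear of the stud. Next I'll carry it high to the tray and look at it before placing.

```bash
python3 - <<'E'
from h import *
ctrl.line_to([*XY,.2],max_speed=.12)
ctrl.goto([.537,-.225,.2],down(np.radians(60)));ctrl.wait(.2)
s=ctrl.read_state();print(s['time'],s['eef_pos'],s['joints'],s['grip_width'],s['force'])
im=ctrl.camera('wrist');cv2.imwrite('pics/w3.png',im[:,:,::-1]);np.save('w3.npy',np.r_[s['eef_pos'],s['ee_rot']])
print(proj('wrist',[.557,-.19,.004],s))
E
```

```text
25.975 [ 0.5373 -0.2241  0.2001] [ 0.6357  0.3694 -0.3707  1.7194  0.1487  1.0804 -0.3045] 0.041576013768931115 [-0.066   0.3107 -1.6638]
[323.317  151.5149]
```

View pics/w3.png

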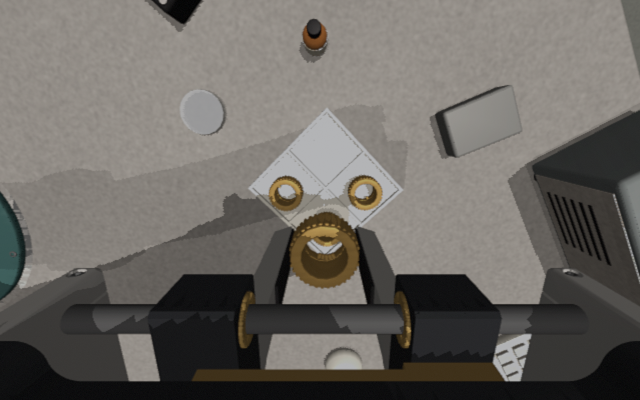

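```bash
python3 - <<'E'
from h import *
v=np.load('w3.npy');st=dict(eef_pos=v[:3],ee_rot=v[3:])
for n,uv in dict(top=(327,109),left=(248,190),right=(403,187)).items(): print(n,onz('wrist',uv,.0085,st))
T,L,Rr=[onz('wrist',uv,.0085,st) for uv in ((327,109),(248,190),(403,187))]
c=(L+Rr)/2;print('tray c',c,'empty from corner',T+(c-T)*(39/75.),np.linalg.norm(L-T),np.linalg.norm(Rr-T))
a=cv2.imread('pics/w3.png')
cv2.imwrite('pics/c3.png',cv2.resize(a[95:215,235:415],None,fx=4.4,fy=4.4,interpolation=cv2.INTER_CUBIC))
for p in (onz('wrist',(286,194),.03,st),onz('wrist',(365,194),.03,st)):print('nuts',p)
E
```

```text
top [ 0.588  -0.1456  0.0085]
left [ 0.4415 -0.1834  0.0085]
right [ 0.6278 -0.2858  0.0085]
tray c [ 0.5346 -0.2346  0.0085] empty from corner [ 0.5603 -0.1918  0.0085] 0.1513726335811594 0.14574382216738885
nuts [ 0.4891 -0.2109  0.03  ]
nuts [ 0.578  -0.2621  0.03  ]
```

View pics/c3.png

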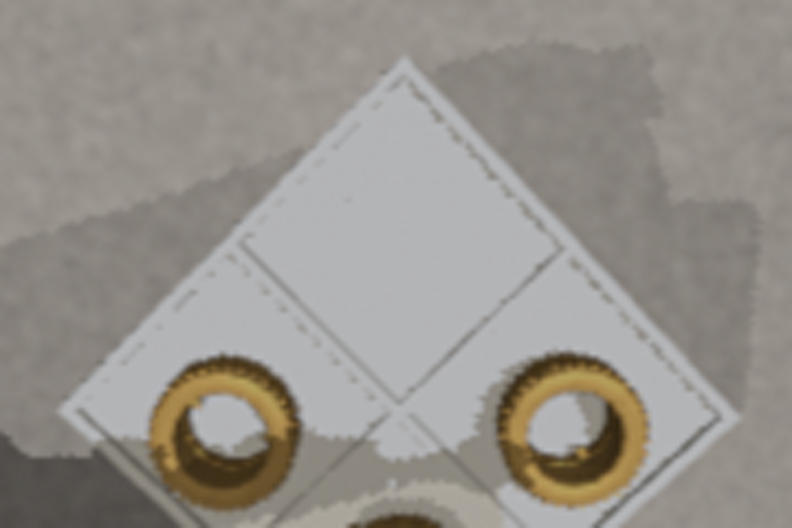

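The empty compartment is at wrist (326,150), centred at about (0.5595, -0.191). Next I'll lower the nut, with contact detection.

```bash
python3 - <<'E'
from h import *
P=[.5595,-.191]
A=down(np.radians(60))
ctrl.goto([*P,.14],A)
ctrl.line_to([*P,.04],max_speed=.1); ctrl.line_to([*P,.0145],max_speed=.04);ctrl.wait(.1)
f,s=fz(4);print(s['eef_pos'],f); z=.0145
while z>.0075:
    z-=.0007; ctrl.line_to([*P,z],max_speed=.02);f,s=fz(3);print('%.4f'%z,s['eef_pos'][2],f)
    if f[2]>1.5: break
print(s['time'],s['grip_width'])
im=ctrl.camera('wrist');cv2.imwrite('pics/w4.png',im[:,:,::-1])
E
```

```text
[ 0.5597 -0.1911  0.0148] [ 0.0434  0.2036 -2.3827 -0.0048]
0.0138 0.01382372653862805 [-0.1856  0.727  -1.7497  0.0072]
0.0131 0.013073007766218517 [ 0.1182  0.0005 -1.9502 -0.    ]
0.0124 0.012358160919319405 [ 0.4594 -0.4679 -1.6506  0.0205]
0.0117 0.011650367973169585 [-0.1522 -0.2336 -1.9741 -0.0073]
0.0110 0.010956879394984829 [ 0.0235  0.31   -2.1202 -0.0273]
0.0103 0.010246582921769085 [ 0.2575  0.2194 -2.0018 -0.02  ]
0.0096 0.009977644267711649 [-2.0764  0.3992  5.6567 -0.0009]
30.4 0.041462305999823854
```

View pics/w4.png

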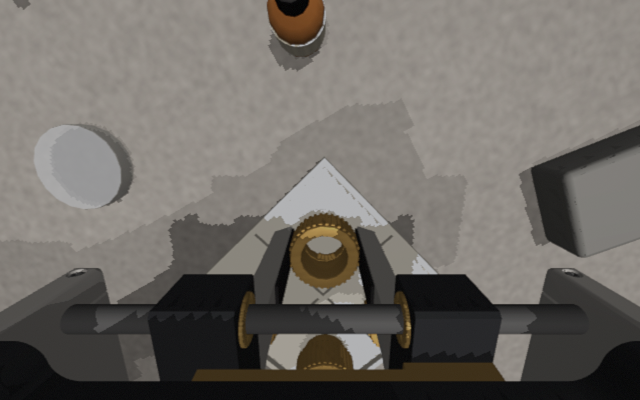

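The nut touched the floor at TCP 0.010, as predicted. I'll release with a modest opening, retreat upwards and check.

```bash
python3 - <<'E'
from h import *
P=[.5595,-.191]
ctrl.line_to([*P,.0103],max_speed=.02)
ctrl.command_gripper(.062);ctrl.wait(.1)
f,s=fz(3);print(s['grip_width'],f)
ctrl.line_to([*P,.10],max_speed=.06)
ctrl.goto([.537,-.225,.2],down(np.radians(60)));ctrl.wait(.3)
s=ctrl.read_state();print(s['time'],s['eef_pos'])
im=ctrl.camera('wrist');cv2.imwrite('pics/w5.png',im[:,:,::-1]);np.save('w5.npy',np.r_[s['eef_pos'],s['ee_rot']])
im=ctrl.camera('scene');cv2.imwrite('pics/s5.png',im[:,:,::-1])
E
python3 - <<'E'
import cv2,numpy as np
a=cv2.imread('pics/w5.png')[90:250,230:420];b=cv2.imread('pics/s5.png')[130:290,235:425]
cv2.imwrite('pics/c5.png',cv2.resize(np.hstack([a,b]),None,fx=2.1,fy=2.1,interpolation=cv2.INTER_CUBIC))
E
```

```text
0.06195171865128746 [ 0.0864 -0.0168 -0.4213 -0.034 ]
33.8167 [ 0.5368 -0.2245  0.1991]
```

View pics/c5.png

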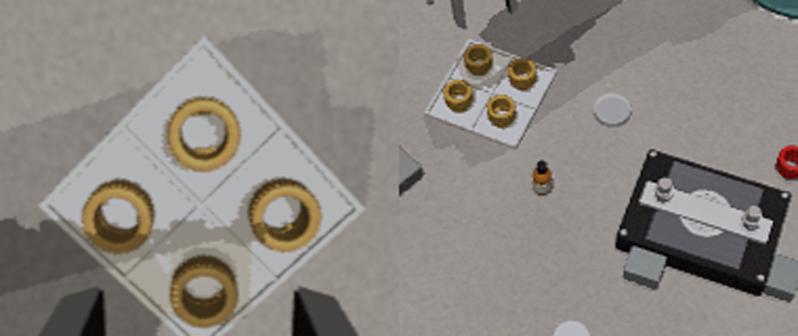

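All four nuts stand upright, one to a compartment. The new one is at wrist (327,154), near the centre of its compartment, and both studs are bare. I'll hand it in.

```bash
python3 - <<'E'
from h import *
v=np.load('w5.npy');st=dict(eef_pos=v[:3],ee_rot=v[3:])
a=cv2.imread('pics/w5.png');h=cv2.cvtColor(a,cv2.COLOR_BGR2HSV);m=cv2.inRange(h,(12,90,50),(32,255,255));m[:90]=0;m[215:]=0;m[:,:230]=0;m[:,420:]=0
for c in cv2.findContours(m,cv2.RETR_EXTERNAL,cv2.CHAIN_APPROX_NONE)[0]:
    if cv2.contourArea(c)>200:
        b=cv2.boundingRect(c);print(b,onz('wrist',(b[0]+b[2]/2-.5,b[1]+b[3]/2-.5),.028,st))
ctrl.job_done()
E
```

```text
(269, 176, 34, 35) [ 0.4882 -0.2099  0.028 ]
(349, 175, 34, 35) [ 0.5791 -0.2607  0.028 ]
(310, 137, 34, 34) [ 0.5599 -0.1922  0.028 ]
the job is handed in; nothing more can be done
```

The nut is off the stud and standing in the empty compartment of the tray, so the two-by-two set is complete. I handed the job in at about 34 s; no verdict is reported.

**Unscrewing:** I gripped the brass nut and lifted it about 8.7 mm, to where it stopped. I then turned it anticlockwise about a third of a turn under a light 5–6 N pull, and the thread let go. It lifted off the stud with only its own weight, about 2 N, on the wrist. The highest force I read was about 8.5 N.

**Placing:** I lowered it until it touched the compartment floor, let go and moved the arm up clear.

**Last checks:**
- **Position:** The nut is at about (0.560, -0.192). That is roughly 1–2 mm from the compartment centre I measured, and it stands knurled end up.
- **Other nuts:** The two I could measure again are within about 2 mm of where they were. The third I only checked by eye, and it is upright in its own compartment.
- **Other things:** The bottle, dish and stage unit look unmoved, and both studs are bare. The slide box, lens case, driver and mouse I did not check again.

**What went wrong:** My first move swung the arm the wrong way because I misread the sign of joint 1. It stayed high and touched nothing, and I corrected it on the next move. No check failed or disagreed.

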